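# Return a kiln post to its sloped chute

### The job

Put the thick square kiln post away in the wider of the two sloped chutes: lay it lengthwise in the upper half of the lane and let go, so that it slides down by itself and comes to rest against the stop at the bottom. Do not hold or push it in the lower half, and leave the thin post where it lies.

Things in the scene. Friction and masses are not known exactly. Their poses are not given: they have to be found in the camera images.
- thick_post: the thick kiln post: buff ceramic bar 44 x 44 x 90 mm, 0.33 kg, lying on the bench. Origin at its centre, x along its length. It slides by itself on the lane's liner. In the wide chute's frame its centre is at x = -93, z = 68 mm when it rests against the stop, and at x = +49, z = 132 mm when it lies in the middle of the upper half.
- thin_post: a thinner post of the same ceramic, 26 x 26 mm square and 90 mm long, lying on the bench; to be left alone. Origin at its centre; x along its length.
- wide_chute: the wider chute: fixed plywood, slick white lane 64 mm wide (outside 80). Origin: centre of its 250 mm long foot on the bench. Lane on y = 0, rising towards +x at 0.42 rad (24 deg): floor 30 mm above the bench at x = -125 mm (the stop), 140 mm at the open top end, x = +122. Out of the floor the rails stand 12 mm, the stop 30 mm. Low end towards the robot.
- narrow_chute: the narrower one, for thin posts: fixed plywood, slick white lane 44 mm wide (outside 60). Origin: centre of its 250 mm long foot on the bench. Lane on y = 0, rising towards +x at 0.42 rad (24 deg): floor 30 mm above the bench at x = -125 mm (the stop), 140 mm at the open top end, x = +122. Out of the floor the rails stand 12 mm, the stop 30 mm. Low end towards the robot.
Not all that is in view belongs to the job. What is shaped like the thick_post but blue is not meant.

How it is judged:
On the way:
1. the thick post lies in the upper half of the wide chute's lane (contact force between thick_post and wide_chute above 0.3 N and x of thick_post in the frame of wide_chute between -0.012 and 0.12 m and y of thick_post in the frame of wide_chute between -0.02 and 0.02 m), for 0.04 s.
At the end, for the whole second after the job is handed in: The thick post lies still, released, lengthwise in the wide chute against its stop: centre within 15 mm along the chute, 20 mm sideways and 14 mm in height of its place there, length within 0.55 rad of the chute's level x axis; the thin post within 20 mm of its start (x of thick_post in the frame of wide_chute between -0.108 and -0.078 m and y of thick_post in the frame of wide_chute between -0.02 and 0.02 m and z of thick_post in the frame of wide_chute between 0.055 and 0.082 m and angle between the x axis of thick_post and the x axis of wide_chute, either way round below 0.55 rad and linear speed of thick_post below 0.02 m/s and contact force between the fingers and thick_post below 0.1 N and distance of thin_post from where it was at the start of the episode below 0.02 m); the robot touches nothing.
It fails at once if the robot's fingers touch the thick post while it lies in the lower half of the wide chute (its centre more than 30 mm towards the stop from the chute's origin) (contact force between the fingers and thick_post above 0.5 N and contact force between thick_post and wide_chute above 0.3 N and x of thick_post in the frame of wide_chute below -0.03 m).
It fails at once if the thin post is moved by more than 20 mm (distance of thin_post from where it was at the start of the episode above 0.02 m).
It also fails if it takes over 35 s, if anything falls off the work surface, if the arm or the gripper's body presses on something with over 40 N, if the wrist force passes 120 N, or if a joint passes its speed limit or range.

### The arm

A 6-joint arm with a two-finger parallel gripper is mounted at the origin on the work surface. World frame = base frame: x ahead of the robot, y to its left, z up, the work surface at z = 0. Lengths are in m, angles in rad, forces in N, time in s.
With the tool pointing down it reaches from about 0.35 to 0.85 m from the base axis. Payload 8.1 kg.
Tool frame: the origin (TCP) lies on the mounting face of the last link; the fingertips stand 186 mm ahead of it and the grasp point (between the pads) lies 167 mm ahead of it (grip_point_offset is the distance from the TCP to the grasp point, in m); z points along the fingers, y is the direction in which the jaws open and shut (so a half turn about z gives the same grasp; the last joint's range is limited). The gripper opens to 93 mm and grips with 3 to 60 N. Pads are 15 mm wide; open, the fingers measure 128 mm over their backs; the gripper's body (75 mm by 188 mm) begins 65 mm behind the grasp point.
Start: joints at [-1.42, 0.13, 1.488, -0, 1.523, -0.085], TCP at [0.14, -0.583, 0.405] pointing down, gripper open.
Joint ranges: [-2.96, 2.96], [-0.89, 2.26], [0.02, 2.5], [-1.34, 4.48], [0, 2.73], [-2.66, 2.66]. Speed limits (rad/s): [2.39, 2.39, 2.79, 3.14, 3.14, 3.14].

### API

Orientations are given as a rotation vector (axis times angle).
In Python, from plant import read_state, read_camera, close_job, grip_point_offset gives the robot as it stands.
- The arm moves only by the shell command python3 -m creep 'ROWS' [OPENING] [FORCE]. ROWS is JSON, a list of rows, each a list of 2 entries, a list of its own where there are three numbers: the shift along the tool's x, y, z in cm, then the turn, a rotation vector about the tool's x, y, z in degrees. In form: [[[tx, ty, tz], [rx, ry, rz]], ...]. A call has 1 to 12 rows; each row shifts and turns the commanded pose from where the row before left it, along the tool's axes as they then stand; what a row does not reach is not made up. A row lasts 1/12 s, in which the tool goes at most 41.7 mm and 7.16 degrees, less where a joint would pass 70% of its speed; a pose out of reach is approached as far as the arm can. A call is refused whole if a number of a shift passes 4.17 or a number of a turn 7.16, either way. A call with a gripper value outside its range is refused whole. OPENING is the opening in per cent of the stroke, from 0 (shut) to 100 (fully open), set as the call begins (- or left out, the last holds). The fingers move at their own pace and stop on an object; FORCE is the grip in N (left out, the last holds). Time passes only in rows, so rows that do not move let the fingers close. It gives the time, the measured TCP pose, the force and the opening at its end, in the units of the state.
- read_state(): the state, without advancing time (a new reading comes with each control period).
- read_camera(name): name is "scene" or "top" or "wrist"; returns a dict with "img" (400x640x3 uint8, red, green, blue), "K" (3x3 intrinsics, pixels), "T" (4x4, takes a point from camera to world coordinates). Camera axes: x right, y down, z forward; pixel columns grow to the right and rows downward; lengths in m; the calibration is good to about 2 mm. A picture is of the moment at which its call begins. There is no depth.
- close_job(): hands the job in, once; it reports no verdict.
The state is a dict: "t": time; "q": joint angles; "dq": joint speeds; "joint_torque": joint torques, N m; "tool_pos": TCP position; "orientation": TCP orientation; "force": force on the tool from outside, world axes, zero at the start; "wrist_torque": the same for the moment, N m; "opening": finger opening in m.
Only numpy, scipy, OpenCV 4.12 (cv2) and the standard library are available. Lean on these libraries where they do the work, as an engineer would, in place of code of your own. Each camera call takes 0.05 s, during which the arm holds its last target.

## Working session

There is one attempt and no reset: what is moved stays moved. The work goes in short steps, Python scripts to look and compute and a shell command to move; the robot and the scene stay as the last step left them, time stands still between calls to the robot, and variables do not carry over. Pictures are saved under pics/ and viewed, and the job is handed in when it is done.

```bash
ls; mkdir -p pics
python3 - <<'E'
from plant import read_state, read_camera, grip_point_offset
import cv2
s=read_state();print(s['t'],s['tool_pos'],s['orientation'],s['opening'],grip_point_offset)
for n in ["scene","top"]:
    c=read_camera(n);cv2.imwrite(f'pics/{n}0.png',c['img'][:,:,::-1]);print(n,c['K'].tolist(),c['T'].round(4).tolist())
E
```

```text
pics
0.0 [ 0.14014848 -0.58315957  0.40368386] [-3.11795842e+00 -3.69301122e-01  1.44114051e-04] 0.09300452437169916 0.1673
scene [[369.8825903020807, 0.0, 318.99895203626073], [0.0, 369.8825903020807, 198.98026007008357], [0.0, 0.0, 1.0]] [[-0.6176, 0.5951, -0.5142, 0.9394], [0.7864, 0.4736, -0.3965, 0.2698], [0.0076, -0.6492, -0.7605, 0.7155], [0.0, 0.0, 0.0, 1.0]]
top [[400.4800600912274, 0.0, 319.56837976866586], [0.0, 400.4800600912274, 199.08556112949245], [0.0, 0.0, 1.0]] [[0.0007, -0.9978, 0.0664, 0.3839], [-0.9999, 0.0002, 0.0143, -0.0832], [-0.0143, -0.0664, -0.9977, 1.186], [0.0, 0.0, 0.0, 1.0]]
```

View pics/scene0.png

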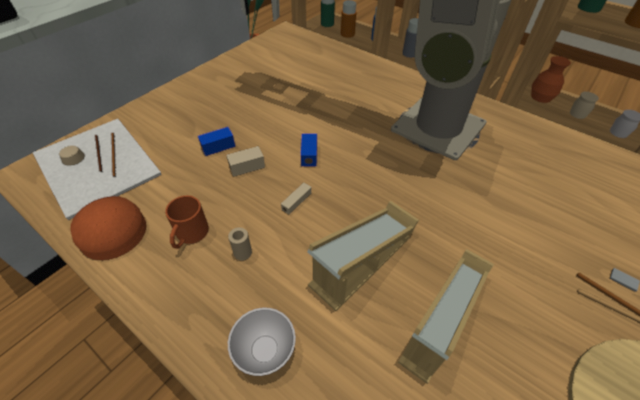

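View pics/top0.png

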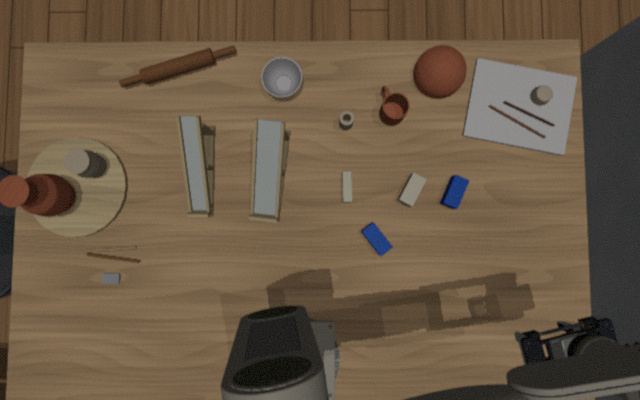

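The top view shows these candidates:
- A buff thick bar at (413,190), next to blue look-alikes at (455,192) and (377,239).
- A thin buff bar at (347,187).
- The wide chute at (267,170) and the narrow chute at (195,165).

The buff bar at (413,190) fits the thick post on colour and width. I'll confirm it in an enlarged crop.

Run:
```python
import cv2,numpy as np
im=cv2.imread('pics/top0.png')
a=cv2.resize(im[150:260,330:480],None,fx=5,fy=5,interpolation=cv2.INTER_CUBIC)
cv2.imwrite('pics/c1.png',a)
a=cv2.resize(im[105:230,170:300],None,fx=4.6,fy=4.6,interpolation=cv2.INTER_CUBIC)
cv2.imwrite('pics/c2.png',a)
```

```text
(no output)
```

View pics/c1.png

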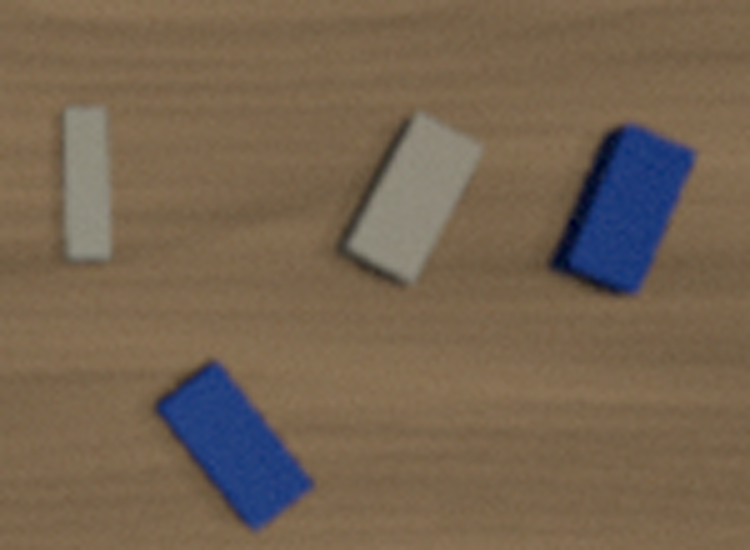

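View pics/c2.png

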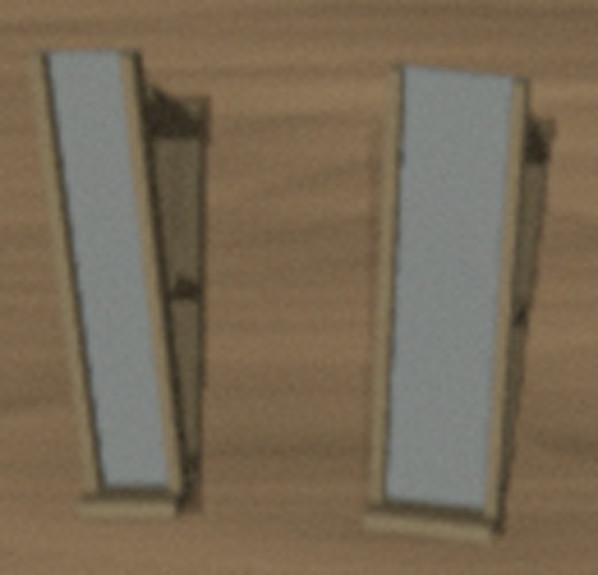

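Confirmed: the buff thick bar is at crop (413,198), which is full-image (412.6,189.6). The wide chute is the right one of the pair. Next I'll fit the poses.

```bash
cat > h.py <<'E'
import numpy as np,cv2
from scipy.optimize import least_squares
from scipy.spatial.transform import Rotation as R
A=.42
def proj(c,P):
    P=np.atleast_2d(P);q=(P-c['T'][:3,3])@c['T'][:3,:3];q=q@c['K'].T
    return q[:,:2]/q[:,2:]
def back(c,uv,z):
    uv=np.atleast_2d(uv).astype(float);d=np.c_[uv,np.ones(len(uv))]@np.linalg.inv(c['K']).T@c['T'][:3,:3].T
    o=c['T'][:3,3];return o+d*((z-o[2])/d[:,2])[:,None]
def place(p,P):
    P=np.atleast_2d(P);c,s=np.cos(p[2]),np.sin(p[2])
    return np.c_[p[0]+c*P[:,0]-s*P[:,1],p[1]+s*P[:,0]+c*P[:,1],P[:,2]]
def slope(u,y,h): # u along x at floor(level x), h normal
    return [u-h*np.sin(A), y, .030+(u+.125)*np.tan(A)+h*np.cos(A)]
E
python3 - <<'E'
from h import *
from plant import read_camera
c=read_camera('top')
tp=np.array([(420,113),(483,148),(408,283),(345,248)])/5+[330,150]-.4
W=back(c,tp,.044);print(W.round(4)); print('sides',[np.linalg.norm(W[i]-W[(i+1)%4]).round(4) for i in range(4)],'ctr',W.mean(0))
d=(W[0]+W[1]-W[2]-W[3])/2;print('yaw',np.arctan2(d[1],d[0]))
th=back(c,np.array([(64,107),(105,107),(111,260),(67,260)])/5+[330,150],.026);print(th.round(4),th.mean(0))
# chute
M=[slope(.122,.04,.012),slope(.122,-.04,.012),slope(.122,.032,0),slope(.122,-.032,0),slope(-.125,.04,.03),slope(-.125,-.04,.03)]
px=np.array([(391,66),(526,77),(403,67),(513,76),(366,515),(497,524)])/4.6+[170,105]-.4
f=lambda p:(proj(c,place(p,M))-px).ravel()
r=least_squares(f,[.55,.06,0]);print(r.x,f(r.x).round(1))
im=cv2.resize(c['img'][105:230,160:310,::-1],None,fx=5,fy=5,interpolation=cv2.INTER_CUBIC)
L=[[slope(.122,s*y,h),slope(-.125,s*y,h)] for s in(1,-1) for y,h in((.04,.012),(.032,0))]+[[slope(-.125,.04,.03),slope(-.125,-.04,.03)],[slope(.122,.04,0),slope(.122,-.04,0)]]
for l in L:
    a=((proj(c,place(r.x,l))-[160,105]+.4)*5).astype(int);cv2.line(im,tuple(map(int,a[0])),tuple(map(int,a[1])),(0,0,255),1)
cv2.imwrite('pics/fit.png',im)
s=read_camera('scene')
im=s['img'][:,:,::-1].copy()
for l in L:
    a=proj(s,place(r.x,l)).round().astype(int);cv2.line(im,tuple(map(int,a[0])),tuple(map(int,a[1])),(0,0,255),1)
m=W.mean(0);y=np.arctan2(d[1],d[0])
for z in(0,.022):
  pass
a=proj(s,place([m[0],m[1],y],[[sx*.045,sy*.022,.044] for sx,sy in((1,1),(1,-1),(-1,-1),(-1,1))])).round().astype(int)
cv2.polylines(im,[a.astype(np.int32)],True,(0,0,255),1)
cv2.imwrite('pics/fits.png',cv2.resize(im[100:320,200:500],None,fx=2.6,fy=2.6))
E
```

```text
[[ 0.5369 -0.3358  0.044 ]
 [ 0.5167 -0.3714  0.044 ]
 [ 0.4395 -0.3276  0.044 ]
 [ 0.4594 -0.2921  0.044 ]]
sides [np.float64(0.0409), np.float64(0.0888), np.float64(0.0407), np.float64(0.0889)] ctr [ 0.48810999 -0.33172079  0.044     ]
yaw -0.515379080966048
[[ 0.5419 -0.1342  0.026 ]
 [ 0.5418 -0.1581  0.026 ]
 [ 0.4525 -0.1611  0.026 ]
 [ 0.4525 -0.1357  0.026 ]] [ 0.49718518 -0.14726045  0.026     ]
[ 0.54326848  0.07723614 -0.1011371 ] [-0.9  0.1 -0.1  0.6  0.4 -0.6  0.4 -0.2  0.3 -0.4 -0.   0.5]
```

View pics/fit.png

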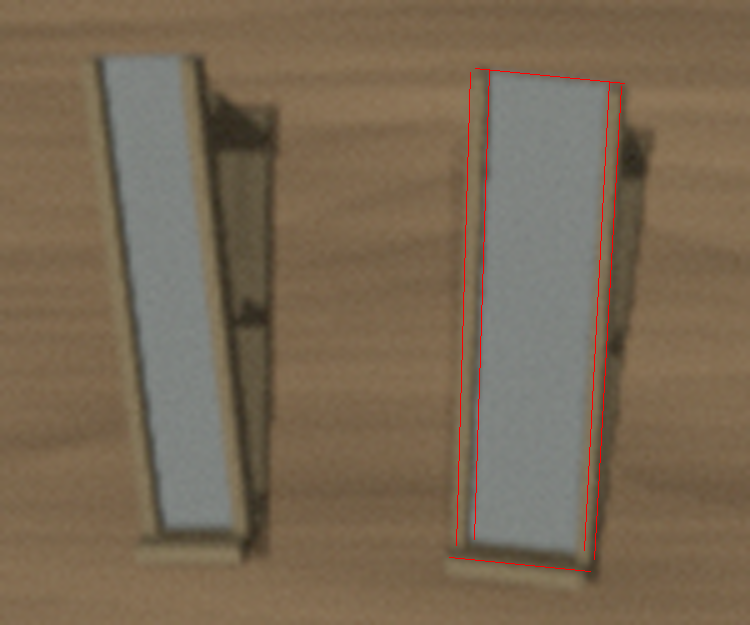

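View pics/fits.png

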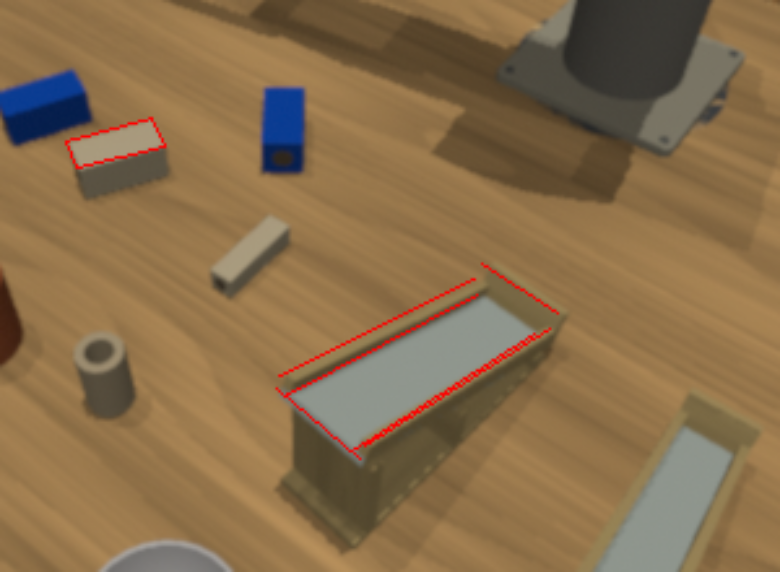

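The post sits where the fit says (sides 41 x 89 mm, against 44 x 90). The chute is about 2 px off in the scene view, so I'll refit it over both views later. First, the motion needed for the grasp.

```bash
cat >> h.py <<'E'
G=.1673
def rot(yaw,tilt=0,flip=False):
    # post/lane x dir with pitch up 'tilt', tool z = -normal, tool y = jaw
    x=np.array([np.cos(yaw)*np.cos(tilt),np.sin(yaw)*np.cos(tilt),np.sin(tilt)])
    n=np.array([-np.cos(yaw)*np.sin(tilt),-np.sin(yaw)*np.sin(tilt),np.cos(tilt)])
    if flip:x=-x
    z=-n;y=np.cross(z,x);return np.c_[x,y,z]
def report(s,tg,Rt):
    Rc=R.from_rotvec(s['orientation']).as_matrix();p=np.array(s['tool_pos'])
    t=np.array(tg)-G*Rt[:,2]
    print('t',s['t'],'grip now',(p+G*Rc[:,2]).round(4),'open',s['opening'],'F',np.array(s['force']).round(1))
    print('turn deg (tool)',np.degrees(R.from_matrix(Rc.T@Rt).as_rotvec()).round(2))
    print('shift cm now-axes',(Rc.T@(t-p)*100).round(2),' target-axes',(Rt.T@(t-p)*100).round(2))
    return Rc
E
python3 - <<'E'
from h import *
from plant import read_state
s=read_state()
for f in(0,1):
    Rc=report(s,[.488,-.332,.028],rot(-.515,0,f))
print(Rc.round(3))
E
```

```text
t 0.2 grip now [ 0.1402 -0.5831  0.2368] open 0.09272035685426773 F [ 0.2 -0.5  0.7]
turn deg (tool) [-7.000e-02  2.000e-02  4.302e+01]
shift cm now-axes [ 39.69 -16.28  20.9 ]  target-axes [ 17.9  -39.    20.88]
t 0.2 grip now [ 0.1402 -0.5831  0.2368] open 0.09272035685426773 F [ 0.2 -0.5  0.7]
turn deg (tool) [-2.0000e-02 -8.0000e-02 -1.3698e+02]
shift cm now-axes [ 39.69 -16.28  20.9 ]  target-axes [-17.9   39.    20.88]
[[ 0.972  0.234 -0.   ]
 [ 0.234 -0.972  0.001]
 [ 0.    -0.001 -1.   ]]
```

```bash
python3 -m creep '[[[3.2,-1.3,0],[0,0,0]],[[3.2,-1.3,0],[0,0,0]],[[3.2,-1.3,0],[0,0,0]],[[3.2,-1.3,0],[0,0,0]],[[3.2,-1.3,0],[0,0,0]],[[3.2,-1.3,0],[0,0,0]],[[3.2,-1.3,0],[0,0,0]],[[3.2,-1.3,0],[0,0,0]],[[3.2,-1.3,0],[0,0,0]],[[3.2,-1.3,0],[0,0,0]],[[3.2,-1.3,0],[0,0,0]],[[3.2,-1.3,0],[0,0,0]]]' 75 30
python3 -m creep '[[[0,0,0],[0,0,7]],[[0,0,0],[0,0,7]],[[0,0,0],[0,0,7]],[[0,0,0],[0,0,7]],[[0,0,0],[0,0,7]],[[0,0,0],[0,0,7]],[[0,0,0],[0,0,1]],[[0,0,0],[0,0,0]]]'
python3 - <<'E'
from h import *
from plant import read_state,read_camera
c=read_camera('wrist');cv2.imwrite('pics/w1.png',c['img'][:,:,::-1]);s=read_state();report(s,[.488,-.332,.028],rot(-.515))
E
```

```text
t: 1.2
tool_pos: [0.4783, -0.3407, 0.4046]
orientation: [-3.12, -0.37, 0.0]
force: [0.2, -0.8, -0.4]
opening: 0.0701
t: 1.87
tool_pos: [0.4771, -0.342, 0.4045]
orientation: [-3.039, 0.796, 0.001]
force: [0.0, -0.1, -0.7]
opening: 0.0699
t 1.9167 grip now [ 0.477  -0.342   0.2373] open 0.06959420321671558 F [-0.4 -0.5 -0.3]
turn deg (tool) [-0.    0.02  0.23]
shift cm now-axes [ 0.47 -1.4  20.93]  target-axes [ 0.46 -1.41 20.93]
```

View pics/w1.png

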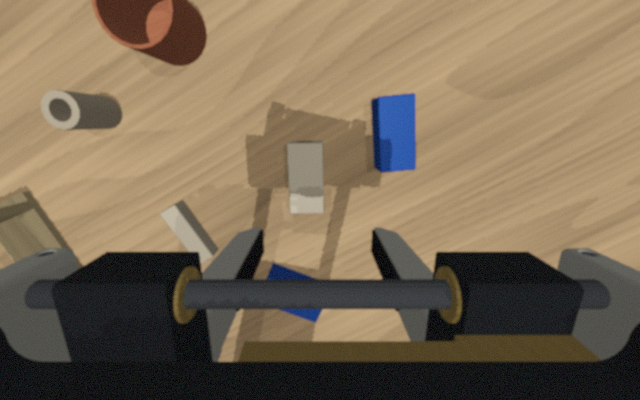

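The wrist view shows the post upright in the image at (305,177) and well aligned, with blue blocks at (395,132) and (295,290). The wrist camera gives a check on the post's centre.

Run:
```python
from h import *
from plant import read_camera
c=read_camera('wrist')
im=c['img'][:,:,::-1].copy()
W=back(c,[(287,142),(322,142),(324,213),(290,213)],.044);print(W.round(4),W.mean(0).round(4))
a=proj(c,place([.488,-.332,-.515],[[sx*.045,sy*.022,z] for z in(.044,) for sx,sy in((1,1),(1,-1),(-1,-1),(-1,1))])).round().astype(np.int32)
print(a.tolist())
b=proj(c,place([.488,-.332,-.515],[[sx*.045,sy*.022,0] for sx,sy in((1,1),(1,-1),(-1,-1),(-1,1))])).round().astype(np.int32)
cv2.polylines(im,[a],True,(0,0,255),1);cv2.polylines(im,[b],True,(0,255,0),1)
cv2.imwrite('pics/w2.png',cv2.resize(im[110:240,240:420],None,fx=4,fy=4,interpolation=cv2.INTER_CUBIC))
```

```text
[[ 0.5396 -0.3361  0.044 ]
 [ 0.5191 -0.3728  0.044 ]
 [ 0.4395 -0.3316  0.044 ]
 [ 0.4608 -0.2934  0.044 ]] [ 0.4898 -0.3335  0.044 ]
[[287, 144], [323, 144], [323, 215], [289, 215]]
```

View pics/w2.png

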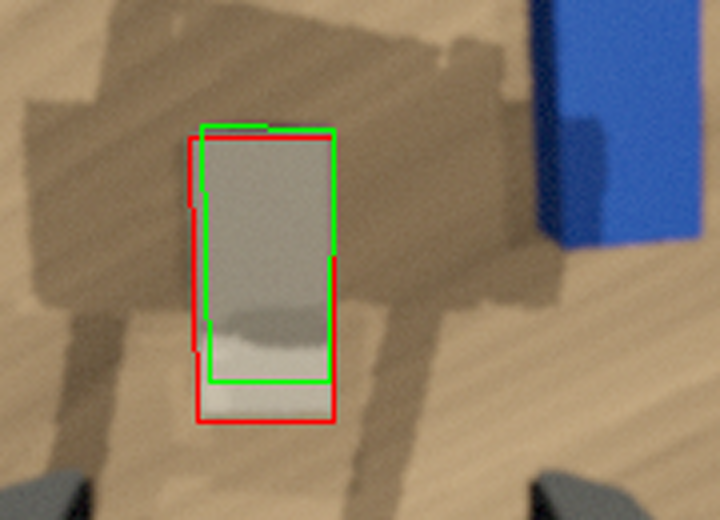

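The centre agrees between the views to 2 mm. I'm gripping high, with the grasp point 35 mm up, so the fingertips clear the rails later.

```bash
python3 -m creep '[[[0.3,-0.7,3],[0,0,0]],[[0.3,-0.6,3],[0,0,0]],[[0,0,3],[0,0,0]],[[0,0,3],[0,0,0]],[[0,0,3],[0,0,0]],[[0,0,2],[0,0,0]],[[0,0,1.2],[0,0,0]],[[0,0,1],[0,0,0]],[[0,0,1],[0,0,0]],[[0,0,0],[0,0,0]],[[0,0,0],[0,0,0]]]'
python3 - <<'E'
from h import *
from plant import read_state,read_camera
report(read_state(),[.489,-.333,.035],rot(-.515))
E
```

```text
t: 2.88
tool_pos: [0.489, -0.3339, 0.2033]
orientation: [3.038, -0.799, 0.001]
force: [-0.9, 0.2, 0.4]
opening: 0.0697
t 2.8833 grip now [ 0.4891 -0.3339  0.036 ] open 0.06971051783496579 F [-0.9  0.2  0.4]
turn deg (tool) [ 0.   -0.03  0.04]
shift cm now-axes [-0.04 -0.08  0.1 ]  target-axes [-0.04 -0.08  0.1 ]
```

```bash
python3 -m creep '[[[0,0,0],[0,0,0]],[[0,0,0],[0,0,0]],[[0,0,0],[0,0,0]],[[0,0,0],[0,0,0]],[[0,0,0],[0,0,0]],[[0,0,0],[0,0,0]],[[0,0,0],[0,0,0]],[[0,0,0],[0,0,0]]]' 35 30
python3 -m creep '[[[0,0,-2],[0,0,0]],[[0,0,-3],[0,0,0]],[[0,0,-4],[0,0,0]],[[0,0,-4],[0,0,0]],[[0,0,-4],[0,0,0]],[[0,0,-4],[0,0,0]],[[0,0,-3],[0,0,0]],[[0,0,-1],[0,0,0]],[[0,0,0],[0,0,0]]]'
python3 - <<'E'
from h import *
from plant import read_state,read_camera
for n in('wrist','top','scene'):
  c=read_camera(n);cv2.imwrite(f'pics/{n}3.png',c['img'][:,:,::-1])
E
```

```text
t: 3.55
tool_pos: [0.4892, -0.3337, 0.2035]
orientation: [3.038, -0.799, 0.002]
force: [0.5, 2.7, 5.7]
opening: 0.0439
t: 4.3
tool_pos: [0.4891, -0.334, 0.4556]
orientation: [3.036, -0.799, 0.007]
force: [1.0, -0.4, -3.5]
opening: 0.0442
```

View pics/wrist3.png

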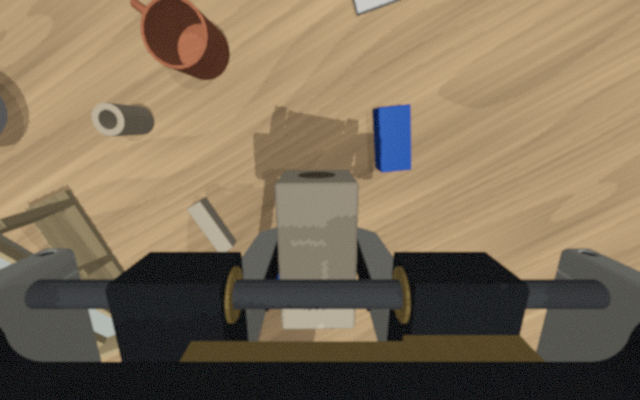

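View pics/scene3.png

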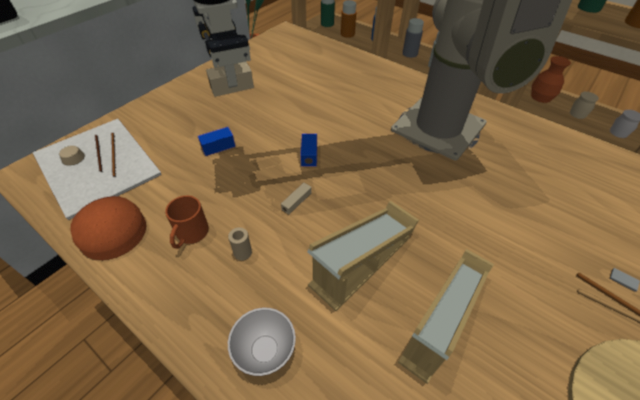

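The post is held: opening 44 mm, 3.5 N of load. In the wrist view it is centred at (317,240), between the pads. Next I'll sharpen the chute pose with the scene view.

Run:
```python
import cv2
im=cv2.imread('pics/scene3.png');cv2.imwrite('pics/cs.png',cv2.resize(im[195:310,300:425],None,fx=5,fy=5,interpolation=cv2.INTER_CUBIC))
```

```text
(no output)
```

View pics/cs.png

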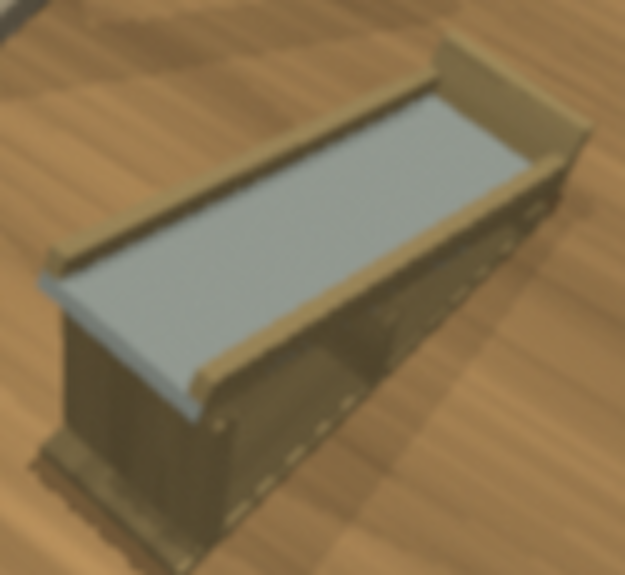

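Run:
```python
from h import *
from plant import read_camera
c=read_camera('top');s=read_camera('scene')
# floor slab end corners and stop inner top corners
M=[slope(.122,.04,.012),slope(.122,-.04,.012),slope(.122,.032,0),slope(.122,-.032,0),slope(-.125,.04,.03),slope(-.125,-.04,.03)]
px=np.array([(391,66),(526,77),(403,67),(513,76),(366,515),(497,524)])/4.6+[170,105]-.4
Ms=[slope(.122,-.04,0),slope(.122,.04,0),slope(-.125,-.04,.03),slope(-.125,.04,.03),slope(-.125,-.032,0),slope(-.125,.032,0)]
ps=np.array([(40,277),(201,405),(439,44),(582,138),(437,93),(535,163)])/5+[300,195]-.4
fs=lambda p:(proj(s,place(p,Ms))-ps).ravel()
ft=lambda p:(proj(c,place(p,M))-px).ravel()
for n,f in(('scene',fs),('top',ft),('both',lambda p:np.r_[ft(p),fs(p)])):
    r=least_squares(f,[.55,.06,0],loss='soft_l1');print(n,r.x.round(4),f(r.x).round(1))
p=r.x
for u in(.049,.058):
    print('target post ctr',u,place(p,[u,0,.132+(u-.049)*np.tan(A)]).round(4))
```

```text
scene [ 0.5419  0.0813 -0.1095] [-0.1 -0.8 -0.   1.2  0.1 -1.9  0.1 -1.4 -1.6  0.4  1.   1.9]
top [ 0.5432  0.0773 -0.1007] [-1.   0.1 -0.1  0.6  0.3 -0.5  0.3 -0.2  0.3 -0.4 -0.   0.5]
both [ 0.5423  0.0798 -0.1091] [-1.5  0.4 -0.7  1.1 -0.2 -0.3 -0.3  0.3 -1.  -0.3 -1.4  0.9 -0.8 -1.1
 -0.8  0.8 -0.5 -2.1 -0.5 -1.6 -2.3  0.2  0.4  1.7]
target post ctr 0.049 [[0.591  0.0745 0.132 ]]
target post ctr 0.058 [[0.6    0.0735 0.136 ]]
```

```bash
cat >> h.py <<'E'
CH=[.5427,.0785,-.104]
def target(u,hover):
    # post centre at chute x=u (centre), grip 14 mm above centre along normal, plus hover
    n=np.array([-np.sin(A),0,np.cos(A)]);q=np.array([u,0,.132+(u-.049)*np.tan(A)])+n*(.014+hover)
    return place(CH,q)[0]
E
python3 - <<'E'
from h import *
from plant import read_state
report(read_state(),target(.055,.06),rot(CH[2],A))
E
```

```text
t 4.55 grip now [ 0.4876 -0.3328  0.2815] open 0.043526247249122484 F [-0.7 -0.1 -3.4]
turn deg (tool) [  4.82  24.04 -23.22]
shift cm now-axes [-19.47 -36.78   9.53]  target-axes [ -6.76 -41.53   7.26]
```

```bash
python3 -m creep '[[[0,0,0],[0.96,4.81,-4.64]],[[0,0,0],[0.96,4.81,-4.64]],[[0,0,0],[0.96,4.81,-4.64]],[[0,0,0],[0.96,4.81,-4.64]],[[0,0,0],[0.96,4.81,-4.64]],[[0,0,0],[0,0,0]],[[0,0,0],[0,0,0]]]'
python3 - <<'E'
from h import *
from plant import read_state
report(read_state(),target(.055,.06),rot(CH[2],A))
E
```

```text
t: 5.13
tool_pos: [0.4878, -0.3336, 0.4505]
orientation: [3.046, -0.164, 0.649]
force: [-0.5, 0.3, -3.5]
opening: 0.0436
t 5.1333 grip now [ 0.5556 -0.341   0.2977] open 0.043578749449280293 F [-0.5  0.3 -3.5]
turn deg (tool) [ 0.13  0.02 -0.18]
shift cm now-axes [ -6.91 -41.55   7.34]  target-axes [ -6.78 -41.55   7.43]
```

```bash
python3 -m creep '[[[-0.5,-3.4,0],[0,0,0]],[[-0.5,-3.4,0],[0,0,0]],[[-0.5,-3.4,0],[0,0,0]],[[-0.5,-3.4,0],[0,0,0]],[[-0.6,-3.4,0],[0,0,0]],[[-0.6,-3.4,0],[0,0,0]],[[-0.6,-3.4,0],[0,0,0]],[[-0.6,-3.4,0],[0,0,0]],[[-0.6,-3.4,0],[0,0,0]],[[-0.6,-3.4,0],[0,0,0]],[[-0.6,-3.4,0],[0,0,0]],[[-0.6,-3.4,0],[0,0,0]]]'
python3 -m creep '[[[0,0,2],[0,0,0]],[[0,0,2],[0,0,0]],[[0,0,2],[0,0,0]],[[0,0,0],[0,0,0]],[[0,0,0],[0,0,0]]]'
python3 - <<'E'
from h import *
from plant import read_state,read_camera
report(read_state(),target(.055,.03),rot(CH[2],A))
for n in('wrist','top','scene'):
  c=read_camera(n);cv2.imwrite(f'pics/{n}4.png',c['img'][:,:,::-1])
E
```

```text
t: 6.13
tool_pos: [0.469, 0.0801, 0.4227]
orientation: [3.041, -0.163, 0.652]
force: [0.8, -0.7, -3.6]
opening: 0.0435
t: 6.55
tool_pos: [0.4937, 0.0758, 0.3667]
orientation: [3.043, -0.16, 0.647]
force: [-0.7, -0.6, -3.2]
opening: 0.0438
t 6.55 grip now [0.5613 0.0679 0.2139] open 0.04384468899416758 F [-0.7 -0.6 -3.2]
turn deg (tool) [ 0.31  0.04 -0.  ]
shift cm now-axes [-0.01 -0.8   4.27]  target-axes [-0.01 -0.77  4.27]
```

View pics/wrist4.png

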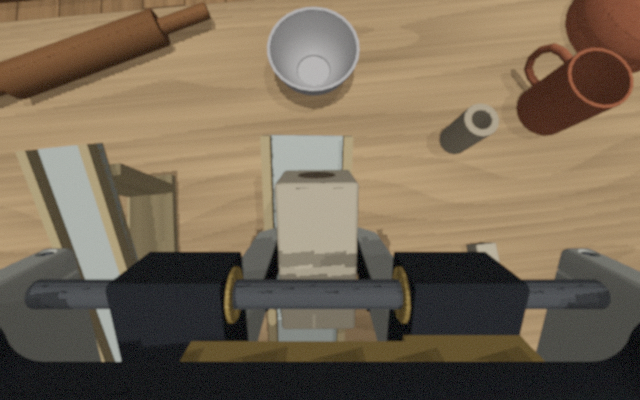

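View pics/scene4.png

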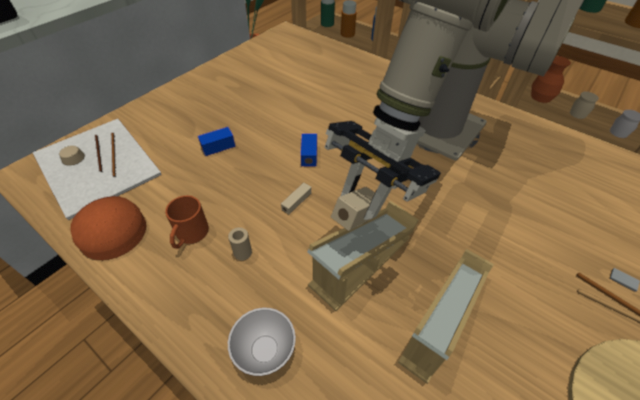

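The wrist view shows the lane's top end, with floor corners near (272,136) and (343,136). The held post is centred at 317, so it needs a small shift toward the lane centre. I'll check the lane position from this view.

Run:
```python
from h import *
from plant import read_camera,read_state
c=read_camera('wrist')
im=c['img'][:,:,::-1].copy()
W=back(c,[(272,136),(343,136)],.140);print(W.round(4),W.mean(0),place(CH,slope(.122,0,0)))
L=[[slope(.122,s*y,h),slope(0,s*y,h)] for s in(1,-1) for y,h in((.04,.012),(.032,0))]+[[slope(.122,.04,0),slope(.122,-.04,0)]]
for l in L:
    a=proj(c,place(CH,l)).round().astype(int);cv2.line(im,tuple(map(int,a[0])),tuple(map(int,a[1])),(0,0,255),1)
cv2.imwrite('pics/w5.png',cv2.resize(im[110:290,220:420],None,fx=3,fy=3,interpolation=cv2.INTER_CUBIC))
```

```text
[[0.6695 0.097  0.14  ]
 [0.6628 0.0325 0.14  ]] [0.66613977 0.06475292 0.14      ] [[0.66404082 0.06583486 0.14030342]]
```

View pics/w5.png

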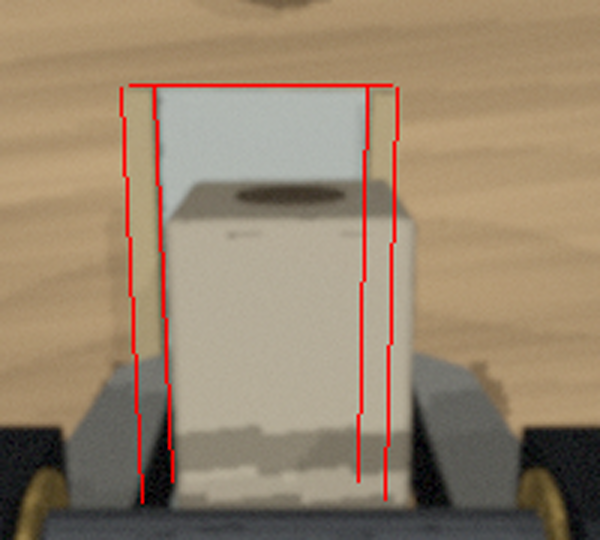

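The lane model matches the wrist view within about 2 mm. Moving the post sideways and down.

```bash
python3 -m creep '[[[0,-0.4,1],[0.3,0,0]],[[0,-0.4,1.2],[0,0,0]],[[0,0,1.2],[0,0,0]],[[0,0,1],[0,0,0]],[[0,0,1],[0,0,0]],[[0,0,0],[0,0,0]],[[0,0,0],[0,0,0]]]'
python3 - <<'E'
from h import *
from plant import read_state
report(read_state(),target(.055,.0),rot(CH[2],A))
E
```

```text
t: 7.33
tool_pos: [0.5171, 0.0813, 0.3186]
orientation: [3.047, -0.157, 0.655]
force: [0.2, -0.7, -3.7]
opening: 0.0437
t 7.3333 grip now [0.5855 0.0744 0.1661] open 0.043715320387300624 F [ 0.2 -0.7 -3.7]
turn deg (tool) [-0.09 -0.2   0.06]
shift cm now-axes [-0.13  0.01  1.96]  target-axes [-0.12  0.01  1.96]
```

```bash
python3 -m creep '[[[0,0,0.8],[0,0,0]],[[0,0,0.4],[0,0,0]],[[0,0,0.2],[0,0,0]],[[0,0,0.1],[0,0,0]],[[0,0,0],[0,0,0]],[[0,0,0],[0,0,0]]]'
python3 - <<'E'
from h import *
from plant import read_state,read_camera
report(read_state(),target(.055,.0),rot(CH[2],A))
c=read_camera('scene');cv2.imwrite('pics/s6.png',cv2.resize(c['img'][150:310,290:450,::-1],None,fx=3.5,fy=3.5,interpolation=cv2.INTER_CUBIC))
E
```

```text
t: 7.83
tool_pos: [0.5234, 0.0808, 0.3059]
orientation: [3.047, -0.156, 0.658]
force: [-0.6, 0.1, -3.3]
opening: 0.0436
t 7.8333 grip now [0.592  0.074  0.1535] open 0.0436179188258482 F [-0.6  0.1 -3.3]
turn deg (tool) [-0.11 -0.3   0.07]
shift cm now-axes [-0.18  0.03  0.54]  target-axes [-0.18  0.03  0.54]
```

View pics/s6.png

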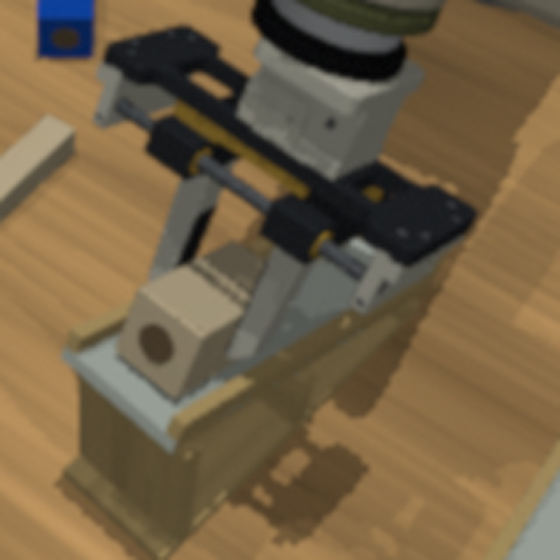

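The post sits above the lane between the rails, roughly 5 mm up. I'll lower in small steps until the force shows contact.

```bash
python3 -m creep '[[[0,0,0.2],[0,0,0]],[[0,0,0.1],[0,0,0]],[[0,0,0],[0,0,0]],[[0,0,0],[0,0,0]]]'
python3 -m creep '[[[0,0,0.1],[0,0,0]],[[0,0,0],[0,0,0]],[[0,0,0],[0,0,0]]]'
```

```text
t: 8.22
tool_pos: [0.5245, 0.0807, 0.3029]
orientation: [3.047, -0.156, 0.657]
force: [0.2, -0.5, -4.7]
opening: 0.0441
t: 8.47
tool_pos: [0.5249, 0.0806, 0.302]
orientation: [3.047, -0.156, 0.657]
force: [-1.0, 0.9, -3.9]
opening: 0.0439
```

```bash
python3 -m creep '[[[0,0,0.1],[0,0,0]],[[0,0,0],[0,0,0]]]'
python3 -m creep '[[[0,0,0.1],[0,0,0]],[[0,0,0],[0,0,0]]]'
```

```text
t: 8.63
tool_pos: [0.5255, 0.0806, 0.3014]
orientation: [3.047, -0.156, 0.658]
force: [-0.3, 1.0, -2.3]
opening: 0.0438
t: 8.8
tool_pos: [0.5259, 0.0806, 0.3014]
orientation: [3.047, -0.156, 0.659]
force: [-10.2, -0.7, 6.8]
opening: 0.0437
```

Contact is confirmed in the upper half. Releasing now.

```bash
python3 -m creep '[[[0,0,0],[0,0,0]],[[0,0,0],[0,0,0]],[[0,0,0],[0,0,0]],[[0,0,0],[0,0,0]],[[0,0,0],[0,0,0]],[[0,0,0],[0,0,0]]]' 90
python3 - <<'E'
from h import *
from plant import read_camera
for n in('scene','top'):
  c=read_camera(n);cv2.imwrite(f'pics/{n}7.png',c['img'][:,:,::-1])
c=cv2.imread('pics/scene7.png');cv2.imwrite('pics/s7.png',cv2.resize(c[150:310,290:450],None,fx=3.5,fy=3.5,interpolation=cv2.INTER_CUBIC))
E
```

```text
t: 9.3
tool_pos: [0.5258, 0.0805, 0.3003]
orientation: [3.047, -0.156, 0.658]
force: [-0.1, -0.4, 0.7]
opening: 0.0793
```

View pics/s7.png

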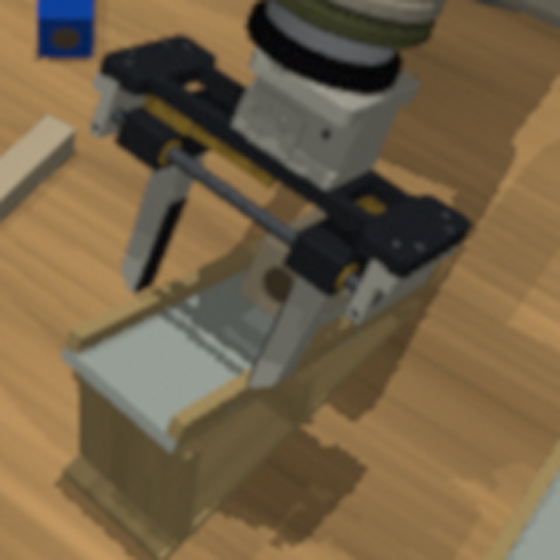

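The post has slid down the lane on its own; its end face shows at (280,285) in the crop. Now I'll withdraw along the tool axis and check.

```bash
python3 -m creep '[[[0,0,-1],[0,0,0]],[[0,0,-2],[0,0,0]],[[0,0,-3],[0,0,0]],[[0,0,-3],[0,0,0]],[[0,0,-3],[0,0,0]],[[0,0,-2],[0,0,0]]]'
python3 -m creep '[[[0,3,0],[0,0,0]],[[0,4,0],[0,0,0]],[[0,4,0],[0,0,0]],[[0,4,0],[0,0,0]],[[0,4,0],[0,0,0]],[[0,4,0],[0,0,0]],[[0,3,0],[0,0,0]],[[0,1,0],[0,0,0]],[[0,0,0],[0,0,0]],[[0,0,0],[0,0,0]]]'
python3 - <<'E'
from h import *
from plant import read_camera
for n in('scene','top'):
  c=read_camera(n);im=c['img'][:,:,::-1].copy()
  ex=np.array([np.cos(A),0,np.sin(A)]);ey=np.array([0,1,0]);n_=np.array([-np.sin(A),0,np.cos(A)])
  P=[np.array([-.093,0,.068])+ex*sx*.045+ey*sy*.022+n_*.022 for sx,sy in((1,1),(1,-1),(-1,-1),(-1,1))]
  cv2.imwrite(f'pics/{n}8.png',im)
  cv2.polylines(im,[proj(c,place(CH,P)).round().astype(np.int32)],True,(0,0,255),1)
  x,y=(290,160) if n=='scene' else (200,100)
  cv2.imwrite(f'pics/{n}8c.png',cv2.resize(im[y:y+150,x:x+200],None,fx=3.5,fy=3.5,interpolation=cv2.INTER_CUBIC))
E
```

```text
t: 9.9
tool_pos: [0.4674, 0.0864, 0.4317]
orientation: [3.047, -0.156, 0.663]
force: [-0.2, -1.1, 1.4]
opening: 0.0834
t: 10.73
tool_pos: [0.4406, -0.1822, 0.4278]
orientation: [3.047, -0.158, 0.658]
force: [0.1, 0.2, 0.2]
opening: 0.0835
```

View pics/scene8c.png

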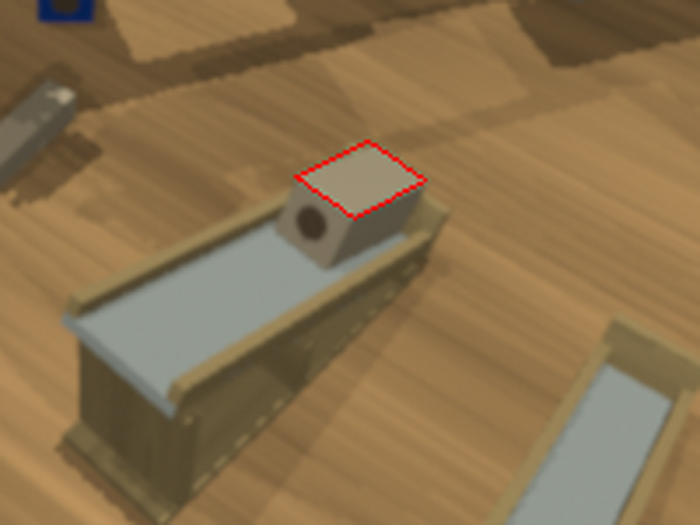

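View pics/top8c.png

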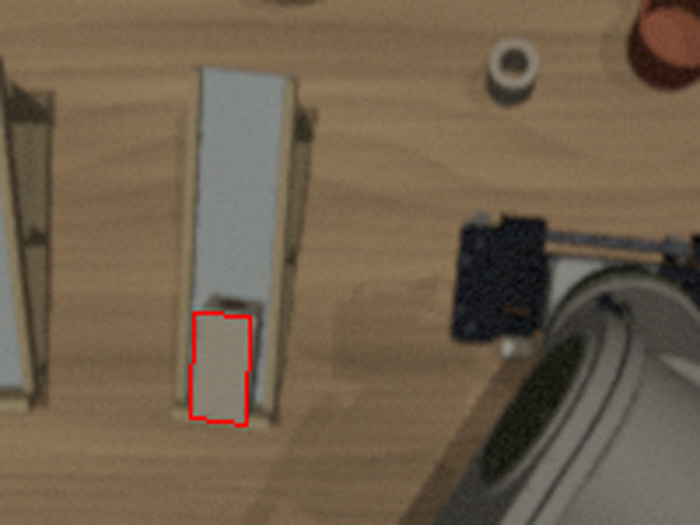

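In both views the predicted rest outline, centred near (360,180) in the scene crop and (220,368) in the top crop, lies right on the post. The arm is clear of everything and the thin post was never approached.

Run:
```python
import cv2,numpy as np
a=cv2.imread('pics/scene3.png');b=cv2.imread('pics/scene8.png')
t=cv2.cvtColor(a[180:218,276:318],cv2.COLOR_BGR2GRAY)
r=cv2.matchTemplate(cv2.cvtColor(b,cv2.COLOR_BGR2GRAY)[170:228,266:328],t,cv2.TM_CCOEFF_NORMED);print(cv2.minMaxLoc(r),'unmoved=(10,10)')
from plant import close_job
print(close_job())
```

```text
(-0.42143481969833374, 0.48711255192756653, (11, 1), (11, 10)) unmoved=(10,10)
the job is handed in; nothing more can be done
None
```

I gripped the buff thick post and laid it lengthwise in the upper half of the wide chute, tilted 24° to match the lane. After I felt contact with the lane I released it there. It slid down by itself to the stop, and I drew the arm clear and handed the job in at about 11 s.

**Thick post:** in the last scene and top pictures, the outline computed for its rest against the stop lies on the post to within about a pixel. The gripper was open and the wrist force near zero, so the arm was touching nothing.

**Thin post:** I never went near it. An image match put it within 1 px of where it was, a few mm at most. The match score was weak (0.49), probably because the arm's shadow had moved over it.

**Disagreements:** fitted separately, the two fixed cameras put the chute about 4 mm apart sideways. I used a pose in between, and the wrist camera agreed with it to about 2 mm.

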